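# Proof-load a welded link on the spring stand

## Robot

A 6-joint arm with a two-finger parallel gripper is mounted at the origin on a cart in front of the work surface, level with it; the furniture and walls round the work are solid. World frame = base frame: x ahead of the robot, y to its left, z up, the work surface at z = 0. Lengths are in m, angles in degrees, forces in N, time in s.
With the tool pointing down it reaches from about 0.325 to 0.85 m from the base axis. Payload 15.5 kg.
Tool frame: the origin (TCP) lies midway between the tips of the shut fingers; the grasp point (between the pads) lies 19 mm behind it; z points along the fingers, y is the line along which they close (so a half turn about z gives the same grasp; the last joint's range is limited). The gripper opens to 91 mm and grips with 3 to 60 N. Pads are 32 mm wide; open, the fingers measure 118 mm over their backs; the gripper's body (76 mm by 178 mm) begins 60 mm behind the grasp point.
Start: joints at [63.34, 28.281, 77.091, -0, 74.628, -5.472], TCP at [0.226, 0.583, 0.214] pointing down, gripper open.
Joint ranges: [-166.48, 166.48], [-47.26, 123.95], [12.59, 153.08], [-70.14, 250.14], [6.76, 159.57], [-176.63, 176.63]. Speed limits (degrees/s): [108.29, 108.29, 147.25, 172.46, 172.46, 172.46].

## Interface

Orientations are given as a 3x3 rotation matrix whose columns are the frame's x, y, z axes.
In Python, from bench import ctrl gives the robot as it stands. The module is installed in compiled form; this text tells all that it offers. Calls block until the motion is done:
- ctrl.goto(position, orientation): joint-space move of the TCP to a pose.
- ctrl.move_l(position, vel=0.15, ori=None, contact_N=None): straight line of the TCP; ori=None keeps the orientation; vel is the mean speed in m/s. With contact_N (N) it stops when the force on the tool has changed by that much, and returns True; else False.
- ctrl.movej(angles): joint-space move.
- ctrl.command_gripper(opening): opening from 0.0 (shut) to 1.0 (fully open); the grip force is fixed at half the most; returns when the fingers have stopped.
- ctrl.sleep(seconds).
- ctrl.ik(position, orientation): joint angles nearest the present ones, or None.
- ctrl.read_camera(name): name is "scene" or "top"; returns the picture (480x640x3 uint8, blue, green, red); there is no depth.
- ctrl.camera_params(name): a dict with "fx", "fy", "cx", "cy" (pixels), "pose" (4x4, takes a point from camera to world coordinates). Camera axes: x right, y up, looking along -z (the intrinsics and any distortion apply to the point x, -y, -z); pixel columns grow to the right and rows downward; lengths in m; the calibration is good to about 2 mm. A picture is of the moment at which its call begins. camera_params takes no time and is no camera call.
A pose or a line that the arm cannot do raises ctrl.MotionError and nothing moves.
- ctrl.sign_off(): hands the job in; it is judged then, once.
Readings, each from a call of its own:
- ctrl.current_t(): time.
- ctrl.current_q(): joint angles.
- ctrl.current_dq(): joint speeds.
- ctrl.current_effort(): joint torques, N m.
- ctrl.current_tool_pos(): TCP position.
- ctrl.current_eef_rot(): TCP orientation.
- ctrl.current_contact_force(): force on the tool from outside, world axes, zero at the start.
- ctrl.current_wrist_torque(): the same for the moment, N m.
- ctrl.current_grip_width(): opening from 0.0 (shut) to 1.0 (fully open).
- ctrl.current_grasp_force(): force on a finger pad.
Only numpy, scipy, OpenCV 4.12 (cv2) and the standard library are available. Lean on these libraries where they do the work, as an engineer would, in place of code of your own. Each camera call takes 0.05 s, during which the arm holds its last target. There are 200 camera calls.

## Task

Proof-load the welded link that hangs on the spring stand: take the test weight by its flat grip tab, put its hook through the link's lower loop, and lower it slowly until the spring carries the whole weight before you let go, so that the weight is left hanging quietly from the link and the spring neither drops nor jumps back. Push gently on the link, and leave the other things on the table where they are.

Things in the scene. Friction and masses are not known exactly. Their poses are not given: they have to be found in the camera images.
- stand_foot (a point): Grey spring test stand, fixed. Point: under its base plate, straight below the hanging link; z up, x from the link to the upright: reach the link from the -x side, clear in front of x = -20 mm. Plate 180x120x12 mm (x -60 to +120). 32 mm aluminium upright at x = +95. Its arm, 462 to 490 mm up, runs forward to x = -20 and holds a 28 mm spring tube, 380 to 462 mm up, over the link.
- spring (a joint): Travel of the spring's rod downward, m: about 0.003 with only the link on it, stop at 0.095. It gives 14 mm per newton of added load, lightly damped. The test weight's mass is not known beforehand (0.15 to 0.54 kg), so the loop settles 21 to 76 mm lower under it.
- loop_seat (a point): Lowest point inside the link's lower loop: top of its bottom bar, mid-length, about 231 mm above the table at the start, 121 mm below the pivot. Axes as the stand's while it hangs straight; the loop lies in the y-z plane, open along x. 8 mm dark steel bar; opening 50 mm wide (y), 61 mm high. The bottom bar rises to both sides like a shallow V, so a hook slides to the middle.
- grip_tab (a point): Centre of the test weight's flat steel grip tab, 36 mm long (x), 14 mm thick (y), 40 mm tall (z), 112 mm above the table at the start; its top is the weight's highest part. Axes are the weight's: z up, x from the tab to the hook. Taken from above, fingers closing along y.
- hook_seat (a point): Inside top of the test weight's hook, where the bar comes to lie: 95 mm in +x of and 10 mm below the tab's centre (weight's axes). The hook is an upside-down U of 8 mm bar in the x-z plane, 28 mm wide inside, open downward; its tip, on the +x side, ends 26 mm below this point, its top 8 mm above. It goes through the loop along +x above the bottom bar, then down onto it.
- test_weight: The test weight: dark steel disc 60 mm across and 32 mm tall with the hook rising from its rear edge and the grip tab on an arm behind. Origin at the centre of its underside, 102 mm straight below hook_seat; x points from tab to hook, z up. It stands upright on the table at the start; its centre of mass is nearly below hook_seat.
- link: The welded link (dark steel, about 125 mm long), captive on the spring rod: upper eye, short neck, lower loop. Origin at its pivot on the rod; z up along the link, x, y as the stand's. It swings freely about y when pushed, up to 0.6 rad either way.
- magnet: Red and grey arrow-shaped welding magnet 50 x 100 x 16 mm, origin under its centre; a bystander.
- dropout: Small milled plate 44 x 80 x 8 mm, origin under its centre; a bystander.
- flux: Round green tin with a pale lid, 75 mm across, 48 mm tall, origin under its centre; a bystander.
- discs: Stack of dark cutting discs 117 mm across, 12 mm tall, origin under its centre; a bystander.

How it is judged:
By the outcome, as a careful person would: the job done as asked, in the order asked, and still so for the second after the job is handed in, with the robot touching nothing.
It also fails if it takes over 72 s, if anything falls off the work surface, if the arm or the gripper's body presses on something with over 40 N, if the wrist force passes 120 N, or if a joint passes its speed limit or range.

## Working session

There is one attempt and no reset: what is moved stays moved. The work goes in short steps, each a Python script; the robot and the scene stay as the last script left them, time stands still between calls to the robot, and variables do not carry over. Pictures are saved under pics/ and viewed, at most 10 in all, crops included, and the job is handed in when it is done.

```bash
mkdir -p pics
python3 - <<'E'
from bench import ctrl
import cv2,numpy as np
for n in("scene","top"):
    cv2.imwrite(f"pics/{n}0.png",ctrl.read_camera(n)); p=ctrl.camera_params(n); print(n,p)
print(ctrl.current_t(),ctrl.current_eef_rot())
E
```

```text
scene {'fx': 597.0695217062125, 'fy': 597.0695217062125, 'cx': 326.90588611116675, 'cy': 233.32746169688355, 'pose': array([[ 8.34170820e-01,  2.95384616e-01, -4.65732725e-01,
        -9.26476322e-02],
       [-5.51506094e-01,  4.47187186e-01, -7.04176575e-01,
        -8.85893173e-01],
       [ 2.66779243e-04,  8.44257987e-01,  5.35936918e-01,
         9.60217160e-01],
       [ 0.00000000e+00,  0.00000000e+00,  0.00000000e+00,
         1.00000000e+00]])}
top {'fx': 463.0847015580404, 'fy': 463.0847015580404, 'cx': 313.4303746023726, 'cy': 234.94158384001423, 'pose': array([[-0.01277309,  0.99688014, -0.07788983,  0.43459762],
       [-0.99991486, -0.01294201, -0.00166424,  0.0815334 ],
       [-0.0026671 ,  0.07786195,  0.99696058,  1.25949852],
       [ 0.        ,  0.        ,  0.        ,  1.        ]])}
0.1 [[-9.32407768e-01  3.61407699e-01 -4.78836965e-04]
 [ 3.61408004e-01  9.32407268e-01 -9.69969031e-04]
 [ 9.59167905e-05 -1.07746217e-03 -9.99999415e-01]]
```

View pics/scene0.png

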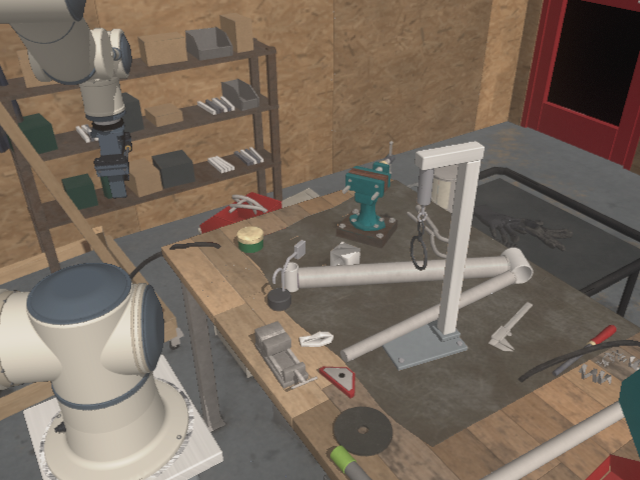

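View pics/top0.png

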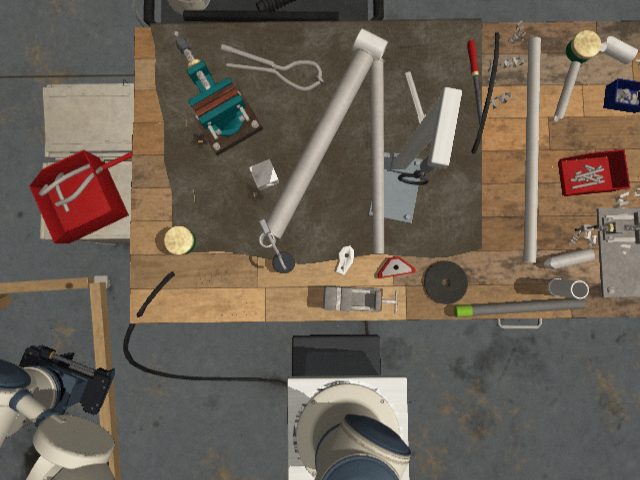

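The top view shows the weight's disc at about (283,262) and its tab near (265,228). The stand plate is around (400,190) and the loop at about (412,178). I need enlarged crops to read these closer.

Run:
```python
import cv2,numpy as np
s=cv2.imread("pics/scene0.png");t=cv2.imread("pics/top0.png")
a=cv2.resize(s[225:325,240:340],(400,400),interpolation=cv2.INTER_CUBIC)
b=cv2.resize(t[200:300,235:335],(400,400),interpolation=cv2.INTER_CUBIC)
cv2.imwrite("pics/w.png",np.hstack([a,b]))
a=cv2.resize(s[130:380,365:490],(300,600),interpolation=cv2.INTER_CUBIC)
b=cv2.resize(t[80:230,360:470],(440,600),interpolation=cv2.INTER_CUBIC)
cv2.imwrite("pics/l.png",np.hstack([a,b]))
```

```text
(no output)
```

View pics/w.png

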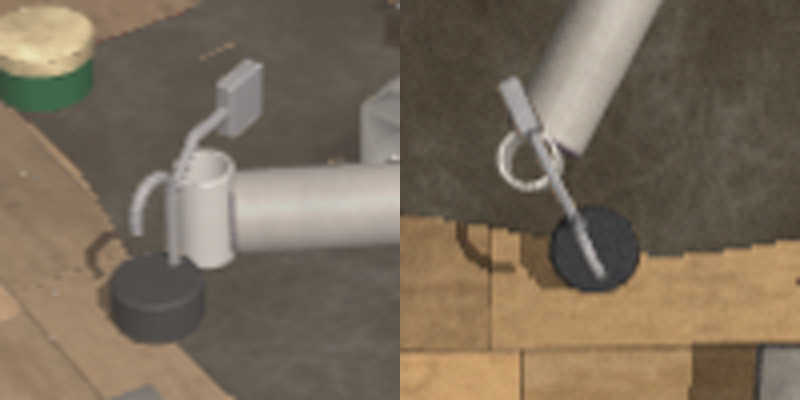

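View pics/l.png

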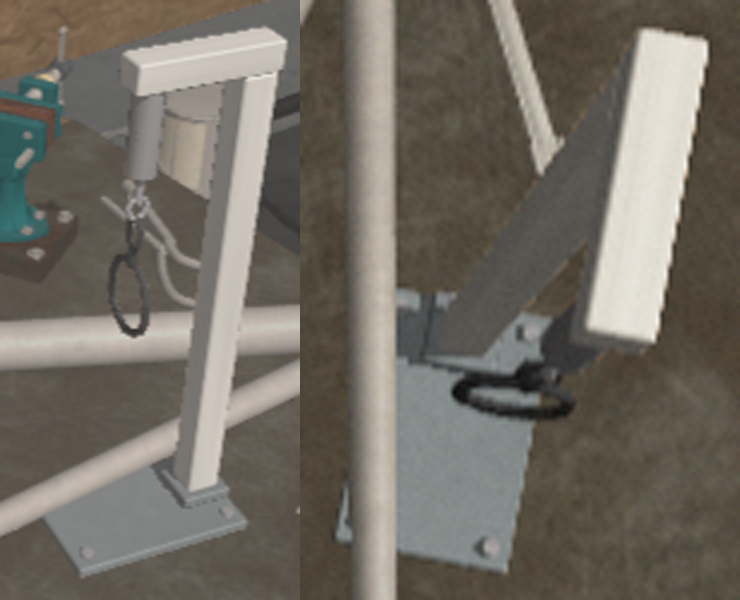

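```bash
cat > h.py <<'E'
from bench import ctrl
import numpy as np, cv2
def ray(n,u,v):
    p=ctrl.camera_params(n);P=p["pose"]
    d=P[:3,:3]@np.array([(u-p["cx"])/p["fx"],-(v-p["cy"])/p["fy"],-1]);return P[:3,3],d
def at(n,u,v,z):
    o,d=ray(n,u,v);return o+d*(z-o[2])/d[2]
def proj(n,X):
    p=ctrl.camera_params(n);P=p["pose"];c=P[:3,:3].T@(np.asarray(X)-P[:3,3])
    return np.array([p["cx"]-p["fx"]*c[0]/c[2],p["cy"]+p["fy"]*c[1]/c[2]])
def tri(a,b):
    (o,d),(p,e)=ray(*a),ray(*b);s=np.linalg.lstsq(np.c_[d,-e],p-o,rcond=None)[0]
    A,B=o+d*s[0],p+e*s[1];return (A+B)/2,np.linalg.norm(A-B)
E
python3 - <<'E'
from h import *
np.set_printoptions(precision=4,suppress=True)
print("tab top",at("top",265.2,226.5,.128),"scene",at("scene",300,249.5,.112))
print("disc top",at("top",283.7,262.5,.032),"tip scene",at("scene",240+138/4,225+233/4,.066+.004),"disc top sc",at("scene",240+157/4,225+280/4,.032))
print("hook tip top",at("top",285.3,268.5,.09))
c=[at("top",u,v,.49) for u,v in[(445,87.5),(462,90.5),(448.75,166.25),(431.25,162.5)]]
print(np.array(c)); f=(c[2]+c[3])/2;b=(c[0]+c[1])/2
d=(b-f);print("len",np.linalg.norm(d),np.linalg.norm(c[2]-c[3]));d/=np.linalg.norm(d);print("dir",d,np.degrees(np.arctan2(d[1],d[0])),"link",f+.02*d)
print("arm top scene",[at("scene",365+u/2.4,130+v/2.4,.49) for u,v in[(122,52),(137,65),(285,40),(272,28)]])
print("tube sc",at("scene",425,204.5,.38),"loop sc",at("scene",420,266.5,.231))
print("plate sc",[at("scene",365+u/2.4,130+v/2.4,.012) for u,v in[(82,572),(247,520),(40,517)]])
print("plate top",[at("top",360+u/4,80+v/4,.012) for u,v in[(208,572),(37,540)]])
E
```

```text
tab top [0.5453 0.2016 0.128 ] scene [0.5451 0.2023 0.112 ]
disc top [0.4584 0.1632 0.032 ] tip scene [0.4472 0.1638 0.07  ] disc top sc [0.4565 0.1598 0.032 ]
hook tip top [0.4421 0.1554 0.09  ]
[[ 0.7444 -0.1451  0.49  ]
 [ 0.7387 -0.1739  0.49  ]
 [ 0.6078 -0.1467  0.49  ]
 [ 0.6147 -0.1174  0.49  ]]
len 0.1331504599709837 0.0300367359789967
dir [ 0.9785 -0.2064  0.    ] -11.909719391048284 link [ 0.6308 -0.1362  0.49  ]
arm top scene [array([ 0.6124, -0.1218,  0.49  ]), array([ 0.6064, -0.1463,  0.49  ]), array([ 0.7352, -0.1758,  0.49  ]), array([ 0.7438, -0.1533,  0.49  ])]
tube sc [ 0.6304 -0.1416  0.38  ] loop sc [ 0.6323 -0.1435  0.231 ]
plate sc [array([ 0.5595, -0.1862,  0.012 ]), array([ 0.7337, -0.2198,  0.012 ]), array([ 0.5721, -0.108 ,  0.012 ])]
plate top [array([ 0.561 , -0.1835,  0.012 ]), array([ 0.5843, -0.0684,  0.012 ])]
```

```bash
cat >> h.py <<'E'
np.set_printoptions(precision=4,suppress=True)
def down(yaw):   # tool pointing down, tool y along world yaw (deg)
    a=np.radians(yaw);y=np.array([np.cos(a),np.sin(a),0]);z=np.array([0,0,-1.]);return np.c_[np.cross(y,z),y,z]
LINK=np.array([.631,-.138]);SY=-11.8
ex=np.array([np.cos(np.radians(SY)),np.sin(np.radians(SY))])
def st(): print(round(ctrl.current_t(),2),ctrl.current_tool_pos(),"F",ctrl.current_contact_force(),"M",ctrl.current_wrist_torque(),"g",ctrl.current_grip_width(),ctrl.current_grasp_force())
E
python3 - <<'E'
from h import *
R=down(-65.5)
print(ctrl.ik([.545,.202,.2],R))
p=LINK-.17*ex;print(ctrl.ik([*p,.27],down(78.2)))
ctrl.command_gripper(.4)
ctrl.goto([.545,.202,.2],R); st(); print(ctrl.current_q())
cv2.imwrite("pics/a.png",cv2.resize(ctrl.read_camera("scene")[130:330,220:420],(600,600),interpolation=cv2.INTER_CUBIC))
E
```

```text
[14.4513 25.5469 84.476  -0.     69.9771 79.9513]
[-19.722   12.8663  92.535   -0.      74.5988 -97.922 ]
2.85 [0.5448 0.2027 0.2   ] F [-0.2853  1.0785  0.0201] M [-0.0524  0.1627 -0.0603] g 0.4002751377760123 0.0
[14.5167 25.5461 84.4717  0.0088 69.9783 79.9122]
```

View pics/a.png

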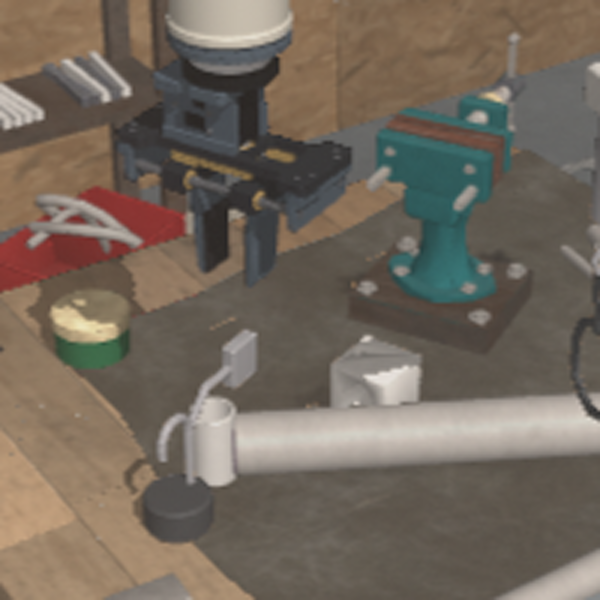

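The fingers (about (240,265) in the crop) are centred above the tab at (240,358) and lined up with it, so I descend and grip.

Run:
```python
from h import *
print(ctrl.move_l([.545,.202,.094],vel=.08,contact_N=4)); st()
ctrl.command_gripper(0.0); st()
ctrl.move_l([.545,.202,.125],vel=.04);ctrl.sleep(.4); st()
ctrl.move_l([.545,.202,.28],vel=.1);ctrl.sleep(.4); st()
cv2.imwrite("pics/b.png",cv2.resize(ctrl.read_camera("scene")[130:330,220:420],(600,600),interpolation=cv2.INTER_CUBIC))
```

```text
False
4.38 [0.5453 0.2021 0.0945] F [-0.163  -0.2321 -0.1083] M [-0.0799  0.145  -0.0852] g 0.3996118422973494 0.0
4.85 [0.5451 0.2021 0.0941] F [-0.3527  1.2519  2.1534] M [ 0.0907  0.2905 -0.0425] g 0.1556983778294437 29.985963106155396
6.17 [0.545  0.202  0.1249] F [ 0.123  -0.5572 -2.8994] M [ 0.0015 -0.1048 -0.0064] g 0.1519002313153666 29.989449083805084
8.28 [0.545  0.202  0.2799] F [ 0.0526  1.4119 -2.3225] M [ 0.0242 -0.1044  0.0282] g 0.15070982125235438 29.989587664604187
```

View pics/b.png

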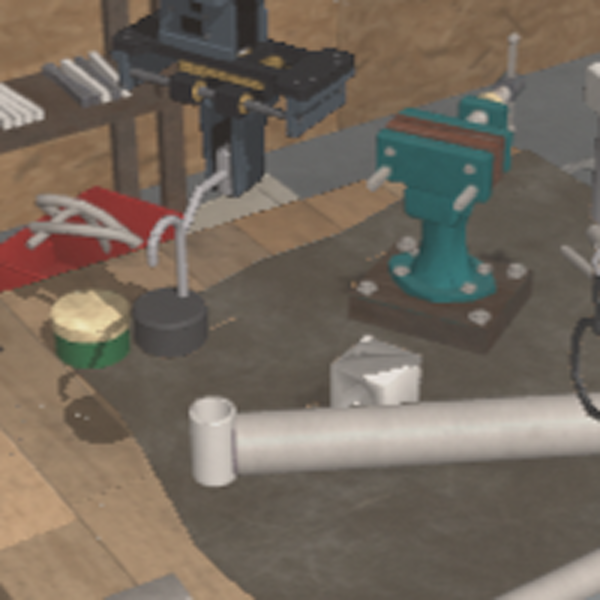

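The weight hangs upright under the grip with the disc at crop (170,320), and it has not sagged. Next I turn it and carry it to the front of the loop.

```bash
cat >> h.py <<'E'
def favg(n=30,dt=.02):
    a=[]
    for _ in range(n): a.append(np.r_[ctrl.current_contact_force(),ctrl.current_wrist_torque()]);ctrl.sleep(dt)
    a=np.array(a);return a.mean(0),a.std(0)
E
python3 - <<'E'
from h import *
p=LINK-.175*ex
R0=down(-65.5)
a=np.array([.545,.202]); 
print("F",*favg())
for f in (.5,1):
    ctrl.move_l([*(a+(p-a)*f),.275],vel=.1,ori=down(-65.5+143.7*f))
ctrl.move_l([*p,.262],vel=.05); ctrl.sleep(.3); print("F",*favg()); st(); print(ctrl.current_q())
a=ctrl.read_camera("scene")[150:350,300:500];b=ctrl.read_camera("top")[120:270,330:480]
cv2.imwrite("pics/c.png",np.hstack([cv2.resize(x,(400,400),interpolation=cv2.INTER_CUBIC) for x in(a,b)]))
E
```

```text
F [-0.0461 -0.0234 -2.7582  0.0322 -0.0873  0.01  ] [0.6182 0.4524 0.4828 0.0329 0.0299 0.0267]
F [ 0.0479  0.0461 -2.8316  0.055   0.2348 -0.0044] [0.4976 0.5472 0.5023 0.0303 0.0318 0.0297]
13.5 [ 0.4597 -0.1022  0.262 ] F [-0.0834 -0.846  -2.9535] M [ 0.0338  0.2475 -0.0399] g 0.15340484066640633 29.989514350891113
[-19.8054  12.8804  93.8757  -0.0002  73.2434 -98.0038]
```

View pics/c.png

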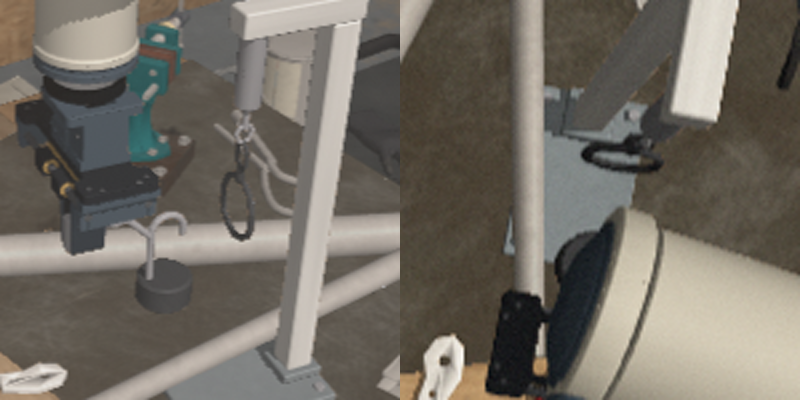

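Run:
```python
from h import *
t=ctrl.current_tool_pos()
print("hook top pred",proj("scene",[*(t[:2]+.095*ex),.278]),"tip",proj("scene",[*(t[:2]+.113*ex),.244]))
print("loop bot outer",proj("scene",[*LINK,.223]),"top inside",proj("scene",[*LINK,.292]),"tube",proj("scene",[*LINK,.38]))
print("after insert: hook top",proj("scene",[*LINK,.278]))
```

```text
hook top pred [384.7194 254.9329] tip [391.725  266.7382]
loop bot outer [417.4932 268.5218] top inside [420.2439 241.1195] tube [424.0034 203.6682]
after insert: hook top [419.6724 246.8127]
```

```bash
sed -i 's/LINK=.*;SY/LINK=np.array([.632,-.140]);SY/' h.py
python3 - <<'E'
from h import *
ctrl.move_l([*(LINK-.175*ex),.262],vel=.05)
print(ctrl.move_l([*(LINK-.095*ex),.262],vel=.05,contact_N=3)); ctrl.sleep(.3);print("F",*favg()); st()
a=ctrl.read_camera("scene")[200:300,370:470];b=ctrl.read_camera("top")[120:220,370:470]
cv2.imwrite("pics/d.png",np.hstack([cv2.resize(x,(400,400),interpolation=cv2.INTER_CUBIC) for x in(a,b)]))
E
```

```text
False
F [-0.0333 -0.0324 -2.8671  0.0729  0.2426 -0.0007] [0.4929 0.475  0.4789 0.0347 0.0285 0.0317]
16.4 [ 0.539  -0.1206  0.262 ] F [-0.204  -0.0676 -3.8374] M [0.1175 0.2835 0.0225] g 0.15459522394170472 29.98950093984604
```

View pics/d.png

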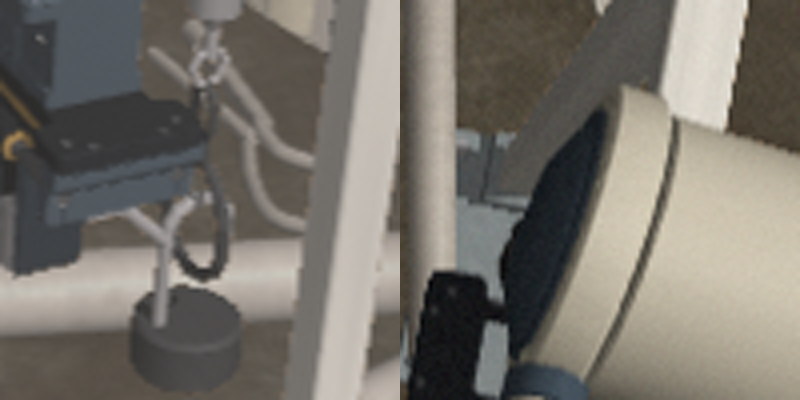

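The hook is through the loop: its tip shows at crop (230,205) beyond the loop bar, and nothing is touching. Now I lower slowly while watching Fz.

Run:
```python
from h import *
xy=LINK-.095*ex; z=.262
for dz,v in((.036,.03),(.02,.015),(.01,.012)):
    z-=dz; ctrl.move_l([*xy,z],vel=v); ctrl.sleep(.5); print(z,favg()[0])
```

```text
0.226 [-0.1971 -0.0625 -2.8981  0.064   0.2524  0.0049]
0.20600000000000002 [ 0.2156  0.0388 -1.4457  0.025   0.1448 -0.0066]
0.196 [-0.1046  0.0489 -0.858   0.0202  0.0683 -0.0186]
```

Run:
```python
from h import *
xy=LINK-.095*ex
ctrl.move_l([*xy,.187],vel=.01); ctrl.sleep(.5); print(favg(100)[0])
st()
```

```text
[-0.0037 -0.0437 -0.2105  0.0011  0.0157 -0.0079]
26.53 [ 0.539  -0.1206  0.187 ] F [ 0.5281 -1.178  -0.0231] M [0.0057 0.005  0.0274] g 0.15213790448512166 29.989515244960785
```

Run:
```python
from h import *
xy=LINK-.095*ex
ctrl.move_l([*xy,.184],vel=.006); ctrl.sleep(.6); print(favg(100)[0])
a=ctrl.read_camera("scene")[200:320,365:465]
cv2.imwrite("pics/e.png",cv2.resize(a,(500,600),interpolation=cv2.INTER_CUBIC)); st()
```

```text
[-0.038  -0.1309 -0.0999 -0.0062 -0.0013 -0.0008]
29.5 [ 0.539  -0.1206  0.184 ] F [ 0.3038  0.0729 -0.1011] M [ 0.0122 -0.0297 -0.0557] g 0.1548181935811576 29.989640414714813
```

View pics/e.png

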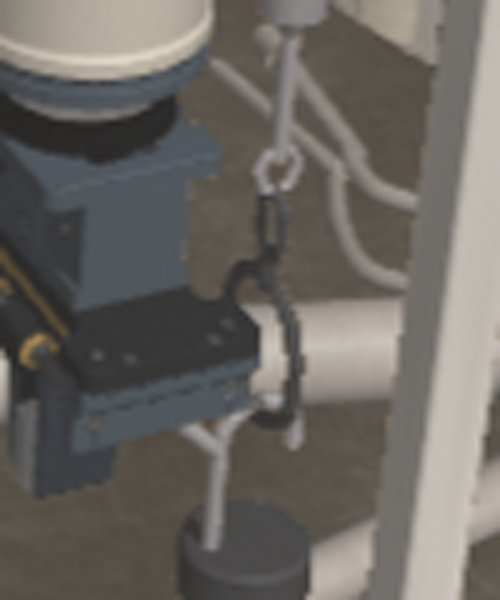

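The hook sits on the bottom bar (crop ~(275,415)), the spring rod is drawn out, and the grip carries about 0.1 N or less. Time to release and back off.

Run:
```python
from h import *
xy=LINK-.095*ex
ctrl.command_gripper(.5); st(); ctrl.sleep(1)
ctrl.move_l([*(LINK-.17*ex),.184],vel=.05)
ctrl.move_l([*(LINK-.26*ex),.25],vel=.1); ctrl.sleep(1.5); st()
a=ctrl.read_camera("scene")[170:320,340:480];ctrl.sleep(.3);b=ctrl.read_camera("scene")[170:320,340:480]
cv2.imwrite("pics/f.png",np.hstack([cv2.resize(x,(400,430),interpolation=cv2.INTER_CUBIC) for x in(a,b)]))
```

```text
30.16 [ 0.539  -0.1206  0.184 ] F [ 0.7625 -0.4277 -0.0118] M [ 0.0135 -0.043   0.048 ] g 0.5035609554717798 0.0
35.58 [ 0.3775 -0.0868  0.25  ] F [-0.282   0.1283  0.0811] M [-0.0069  0.0493 -0.019 ] g 0.503020748869059 0.0
```

View pics/f.png

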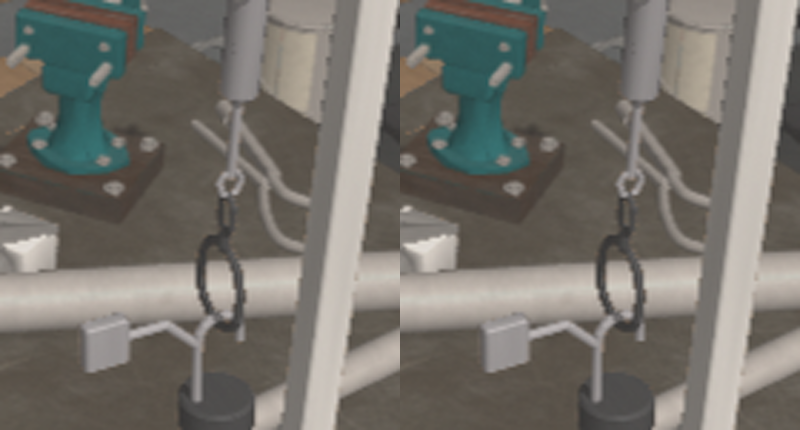

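The two frames, taken 0.3 s apart, match: the weight hangs still from the loop, with its tab at (105,343) in both.

```bash
python3 -c "
from bench import ctrl
print(ctrl.sign_off())"
```

```text
the job is handed in; nothing more can be done
None
```

The test weight (about 0.29 kg) hangs still from the link's lower loop; I released it with only about 0.1 N left on the grip, touched no other objects, and handed the job in at about 36 s.

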